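# Power up the socket block in order

## Task

Switch on the battery power block by pressing its rockers fully over: first the wide main rocker, then the rocker of the socket that holds the large adaptor, and last the rocker of the socket that holds the small charger. Leave the rocker of the socket with the flat blanking cover off. Only press the rockers: the plugs stay in their sockets and nothing else on the worktop is moved or lifted.

Things in the scene. Friction and masses are not known exactly. Their poses are not given: they have to be found in the camera images.
- power_block: white battery power block, fixed on the worktop; 130 mm deep (x) x 300 long (y), flat deck 60 mm up. Origin: centre of its underside, z up. Three round sockets in a row at own x = 25, y = -40, 30, 100 mm; each has its own rocker 61 mm to its own -x side. The wide main rocker is at the -y end of the rocker row. The dark flat panel behind it is a blank display, no switch
- main_rocker (a joint): Main switch of the power block, the widest of its rockers: 0 = off (outer end, at the block's own -x edge, raised; so at the start), 0.40 rad = on (outer half level). Grey, 48 mm wide, two 20 mm halves in a shallow V; pivot at own x = -36 mm, 65 mm above the worktop. Tips when its outer half is pressed down with 2 to 5 N; no spring, stays where left
- main_press (a point): point in the middle of the top face of the outer half of the main rocker, 14 mm from the pivot, where to press; moves with the rocker: about 70 mm above the worktop when off, 65 mm when on
- outlet_1_rocker (a joint): Switch of socket outlet_1, which lies straight behind it: 0 = off (outer end, at the block's own -x edge, raised; so at the start), 0.40 rad = on (outer half level). Grey, 26 mm wide, two 20 mm halves in a shallow V; pivot at own x = -36 mm, 65 mm above the worktop. Tips when its outer half is pressed down with 2 to 5 N; no spring, stays where left
- outlet_1_press (a point): point in the middle of the top face of the outer half of the outlet_1 rocker, 14 mm from the pivot, where to press; moves with the rocker: about 70 mm above the worktop when off, 65 mm when on
- outlet_1_socket (a point): centre of socket outlet_1 at deck height (60 mm above the worktop); a round recess of 41 mm, 16 mm deep
- outlet_2_rocker (a joint): Switch of socket outlet_2, which lies straight behind it: 0 = off (outer end, at the block's own -x edge, raised; so at the start), 0.40 rad = on (outer half level). Grey, 26 mm wide, two 20 mm halves in a shallow V; pivot at own x = -36 mm, 65 mm above the worktop. Tips when its outer half is pressed down with 2 to 5 N; no spring, stays where left
- outlet_2_press (a point): point in the middle of the top face of the outer half of the outlet_2 rocker, 14 mm from the pivot, where to press; moves with the rocker: about 70 mm above the worktop when off, 65 mm when on
- outlet_2_socket (a point): centre of socket outlet_2 at deck height (60 mm above the worktop); a round recess of 41 mm, 16 mm deep
- outlet_3_rocker (a joint): Switch of socket outlet_3, which lies straight behind it: 0 = off (outer end, at the block's own -x edge, raised; so at the start), 0.40 rad = on (outer half level). Grey, 26 mm wide, two 20 mm halves in a shallow V; pivot at own x = -36 mm, 65 mm above the worktop. Tips when its outer half is pressed down with 2 to 5 N; no spring, stays where left
- outlet_3_press (a point): point in the middle of the top face of the outer half of the outlet_3 rocker, 14 mm from the pivot, where to press; moves with the rocker: about 70 mm above the worktop when off, 65 mm when on
- outlet_3_socket (a point): centre of socket outlet_3 at deck height (60 mm above the worktop); a round recess of 41 mm, 16 mm deep
- large_adaptor_mid (a point): large black power adaptor plugged loosely into one of the three sockets: a block 46 x 46 mm, 52 mm tall above the deck; the point is the centre of that block, 26 mm above the deck; z up
- small_charger_mid (a point): small black charger plugged loosely into another socket: 32 x 26 mm, 26 mm tall above the deck; the point is its centre, 13 mm above the deck
- socket_cover_mid (a point): flat black round blanking cover in the remaining socket: 45 mm across, 5 mm above the deck with a small ridge on top; the point is in its middle, 4 mm above the deck
- mug_at (a point): two-tone mug, 86 mm across and 99 mm tall; loose bystander; the point is on its middle, 20 mm above the worktop
- lemon_at (a point): lemon, 72 x 57 x 58 mm; loose bystander; the point is on its middle, 20 mm above the worktop
- honey_jar_at (a point): jar of honey with a screw lid, 60 mm across and 86 mm tall; loose bystander; the point is on its middle, 20 mm above the worktop
- salt_shaker_at (a point): salt shaker, 44 mm across and 90 mm tall; loose bystander; the point is on its middle, 20 mm above the worktop
- fish_tin_at (a point): low round tin, 86 mm across and 40 mm tall; loose bystander; the point is on its middle, 20 mm above the worktop
- teaspoon_at (a point): teaspoon lying flat, 132 mm long and 9 mm high; loose bystander; the point is on its middle, 4 mm above the worktop
Not all that is in view belongs to the job. What is shaped like the part that bears small_charger_mid but white or yellow is not meant.

How it is judged:
By the outcome, as a careful person would: the job done as asked, in the order asked, and still so for the second after the job is handed in, with the robot touching nothing.
It also fails if it takes over 38 s, if anything falls off the work surface, if the arm or the gripper's body presses on something with over 40 N, if the wrist force passes 120 N, or if a joint passes its speed limit or range.

## Robot

A 6-joint arm with a two-finger parallel gripper is mounted at the origin on a cart in front of the work surface, level with it; the furniture and walls round the work are solid. World frame = base frame: x ahead of the robot, y to its left, z up, the work surface at z = 0. Lengths are in mm, angles in rad, forces in N, time in s.
With the tool pointing down it reaches from about 275 to 1000 mm from the base axis. Payload 8.4 kg.
Tool frame: the origin (TCP) lies at the very end of the fingers, on their centre line; the grasp point (between the pads) lies behind it (r.grip_point_offset is the x of the grasp point in the tool frame, in mm); x points along the fingers, z is the direction in which the jaws open and shut, and the axes are right-handed (so a half turn about x gives the same grasp; the last joint's range is limited). The gripper opens to 85 mm and grips with 20 to 120 N. Pads are 22 mm wide; open, the fingers measure 114 mm over their backs; the gripper's body (76 mm by 85 mm) begins 54 mm behind the grasp point. The pads swing forward as they close: fully open they stand 13 mm farther back than shut.
Start: joints at [1.322, 0.353, 1.633, -0, 1.155, -0.002], TCP at [152.687, 606.065, 231.281] pointing down, gripper open.
Joint ranges: [-2.63, 2.63], [-0.92, 2.1], [0.06, 2.66], [-1.3, 4.44], [0, 2.69], [-3.02, 3.02]. Speed limits (rad/s): [2.22, 2.22, 2.79, 3.14, 3.14, 3.14].

## Interface

Orientations are given as [roll, pitch, yaw] about the fixed x, y, z axes, in that order (R = Rz(yaw) Ry(pitch) Rx(roll)).
In Python, from rig import r, vision, order gives the robot as it stands. The module is installed in compiled form; this text tells all that it offers.
- The arm moves only by the tool step_arm, never from a script. Its argument "rows" is a list of rows, each a list of 7 numbers: the shift along the world's x, y, z in mm, then the turn, a rotation vector about the world's x, y, z in rad, then the finger opening in mm, from 0 to 85.4. A call has exactly 8 rows; each row is the pose to reach, as a shift and turn from the pose measured when the call began; what a row does not reach only later rows make up. A row lasts 1/8 s, in which the tool goes at most 62.5 mm and 10.7 degrees, less where a joint would pass 70% of its speed; a pose out of reach is approached as far as the arm can. A call with a gripper value outside its range is refused whole. The fingers move at their own pace and stop on an object; "force" is the grip in N (left out, the last holds). Time passes only in rows, so rows that repeat a pose let the fingers close, or fill a call up. It gives the time, the measured TCP pose, the force and the opening at its end, in the units of the state.
- r.sense(): the state, without advancing time (a new reading comes with each control period).
- vision.grab_frame(name): name is "scene" or "top"; returns (picture, depth): 384x512x3 uint8, red, green, blue; 384x512 float32, mm along the optical axis (not along the pixel's ray), 0 where there is no reading.
- vision.camera_info(name): a dict with "K" (3x3 intrinsics, pixels), "distortion" ([k1, k2, p1, p2, k3] as OpenCV has them; the pictures are not rectified), "origin" and "attitude" of the camera in the world. Camera axes: x right, y down, z forward; pixel columns grow to the right and rows downward; lengths in mm; the calibration is good to about 2 mm. A picture is of the moment at which its call begins. camera_info takes no time and is no camera call.
- order.sign_off(): hands the job in, once; it reports no verdict.
The state is a dict: "clock": time; "qpos": joint angles; "qvel": joint speeds; "joint_efforts": joint torques, N m; "eef_pos": TCP position; "tcp_rot": TCP orientation; "contact_force": force on the tool from outside, world axes, zero at the start; "wrist_torque": the same for the moment, N m; "opening": opening from 0.0 (shut) to 1.0 (fully open).
Only numpy, scipy, OpenCV 4.12 (cv2) and the standard library are available. Lean on these libraries where they do the work, as an engineer would, in place of code of your own. Each camera call takes 0.05 s, during which the arm holds its last target.

## Working session

There is one attempt and no reset: what is moved stays moved. The work goes in short steps, Python scripts to look and compute and a tool call to move; the robot and the scene stay as the last step left them, time stands still between calls to the robot, and variables do not carry over. Pictures are saved under pics/ and viewed, and the job is handed in when it is done.

Besides the shell and the picture viewer there is one more tool, called after "Call:" as a command line: name --pt "numbers of a row" for each row, then --argument value for the rest. step_arm: Moves the arm, as the interface text tells. Its arguments: {"type":"object","properties":{"rows":{"type":"array"},"force":{"type":"number"}},"required":["rows"]}

```bash
mkdir -p pics; python3 - <<'E'
from rig import r, vision, order
import cv2, numpy as np, pickle
d={}
for n in ("scene","top"):
    p,z=vision.grab_frame(n); d[n]=(p,z,vision.camera_info(n))
    cv2.imwrite(f"pics/{n}0.png",cv2.cvtColor(p,cv2.COLOR_RGB2BGR))
    print(n,d[n][2])
pickle.dump(d,open("f0.pkl","wb"))
print(r.sense(), r.grip_point_offset)
E
```

```text
scene {'K': array([[348.80844663,   0.        , 258.38913951],
       [  0.        , 348.80844663, 188.542525  ],
       [  0.        ,   0.        ,   1.        ]]), 'distortion': array([-0.01927069,  0.        ,  0.        ,  0.        ,  0.        ]), 'origin': array([ 179.71161954, -303.85915916,  598.91316958]), 'attitude': array([-2.23050356,  0.01654663, -0.54057835])}
top {'K': array([[385.46116144,   0.        , 254.3978785 ],
       [  0.        , 385.46116144, 191.76241043],
       [  0.        ,   0.        ,   1.        ]]), 'distortion': array([0.02687514, 0.        , 0.        , 0.        , 0.        ]), 'origin': array([465.76051741, 307.67458061, 922.56501682]), 'attitude': array([-3.08682558, -0.0220323 , -1.57433305])}
{'clock': 0.1, 'qpos': array([ 1.32155455e+00,  3.53572902e-01,  1.63404510e+00, -3.66030094e-06,
        1.15521629e+00, -2.40574393e-03]), 'qvel': array([-0.00034698, -0.00055874, -0.00339799, -0.00036209, -0.00135312,
        0.00037013]), 'joint_efforts': array([ 6.85634359e-05, -6.06360340e+01, -3.42822111e+01, -2.02310180e-04,
        3.89945475e-03, -1.70930619e-06]), 'eef_pos': array([152.61072659, 605.64450006, 230.64677484]), 'tcp_rot': array([-3.14130285,  1.56955468, -1.81734107]), 'contact_force': array([ 0.29633224,  0.13524514, -0.36709125]), 'wrist_torque': array([-0.00989981,  0.01677964, -0.04878947]), 'opening': 0.9993427060914407} -18.700000000000003
```

View pics/scene0.png

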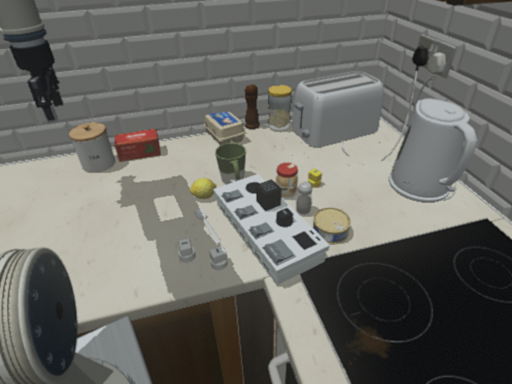

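View pics/top0.png

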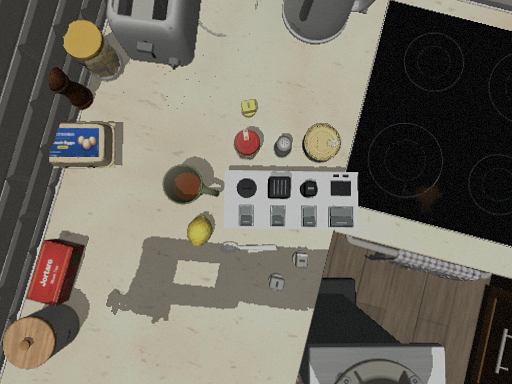

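```bash
cat > h.py <<'E'
import cv2, numpy as np, pickle
from scipy.spatial.transform import Rotation as R
def back(info,pts,zw):
    pts=np.array(pts,float).reshape(-1,1,2)
    u=cv2.undistortPoints(pts,info['K'],info['distortion']).reshape(-1,2)
    d=np.c_[u,np.ones(len(u))]@R.from_euler('xyz',info['attitude']).as_matrix().T
    o=info['origin']; t=(np.atleast_1d(zw)-o[2])/d[:,2]
    return o+d*t[:,None]
def proj(info,P):
    M=R.from_euler('xyz',info['attitude']).as_matrix()
    rv=cv2.Rodrigues(M.T)[0]; t=-M.T@info['origin']
    return cv2.projectPoints(np.array(P,float).reshape(-1,1,3),rv,t,info['K'],info['distortion'])[0].reshape(-1,2)
E
python3 - <<'E'
from h import *
d=pickle.load(open('f0.pkl','rb'))
p,z,i=d['top']
c=cv2.resize(p[155:245,210:370],None,fx=5,fy=5,interpolation=cv2.INTER_CUBIC)
cv2.imwrite('pics/topc.png',c[...,::-1])
p2=d['scene'][0]
c=cv2.resize(p2[165:285,205:345],None,fx=5,fy=5,interpolation=cv2.INTER_CUBIC)
cv2.imwrite('pics/scenec.png',c[...,::-1])
# depth-derived points
def pt(u,v):
    zz=z[v,u]; x=cv2.undistortPoints(np.array([[[u,v]]],float),i['K'],i['distortion'])[0,0]
    return i['origin']+R.from_euler('xyz',i['attitude']).as_matrix()@(np.r_[x,1]*zz)
for u,v in [(246,217),(278,217),(309,217),(341,217),(279,187),(310,188),(247,187),(328,200),(230,200),(262,200)]: print(u,v,pt(u,v).round(1))
E
```

```text
246 217 [456.7 307.5  65.6]
278 217 [456.4 236.6  67.9]
309 217 [456.2 167.6  67.3]
341 217 [455.9  95.7  64.5]
279 187 [520.1 237.7 111.9]
310 188 [519.4 168.   87.7]
247 187 [523.2 305.1  68.1]
328 200 [494.2 122.5  56.7]
230 200 [494.7 343.1  60.3]
262 200 [494.5 271.5  59. ]
```

View pics/topc.png

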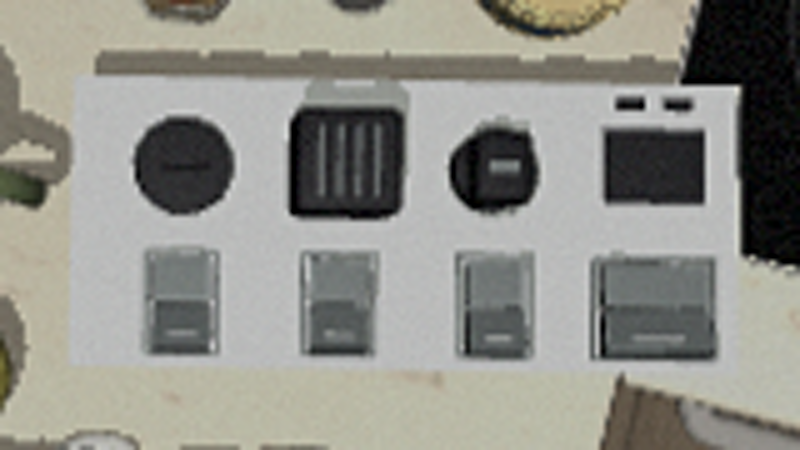

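View pics/scenec.png

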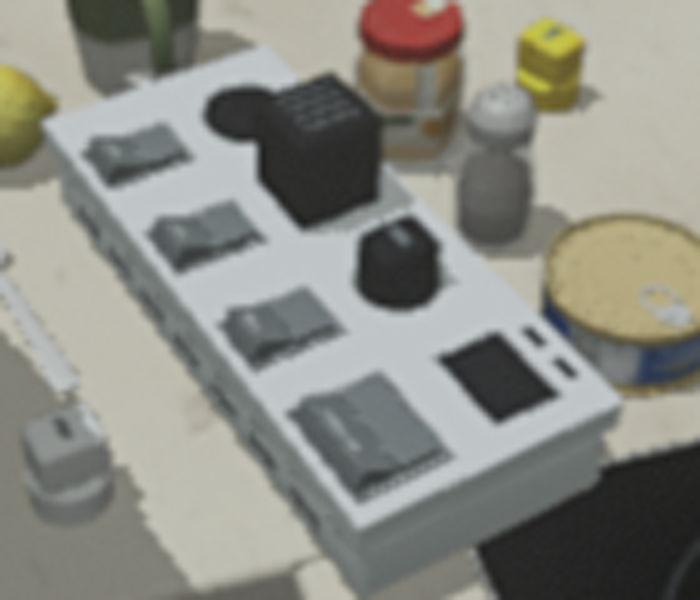

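The top crop shows, from left to right, the cover (183,165), the large adaptor (347,165), the small charger (495,168) and the display. The rockers sit below them, with the main rocker at (655,305). I'll fit the block pose next.

```bash
python3 - <<'E'
from h import *
from scipy.optimize import least_squares
d=pickle.load(open('f0.pkl','rb'))
def cr(pts,ox,oy,f): return (np.array(pts,float)+.5)/f-.5+[ox,oy]
# corners order: (+x,+y),(+x,-y),(-x,-y),(-x,+y) in block frame
ct=cr([(78,75),(741,86),(738,374),(70,365)],210,155,5)
cs=cr([(265,47),(621,408),(362,527),(44,123)],205,165,5)
L=np.array([[65,150,60],[65,-150,60],[-65,-150,60],[-65,150,60]],float)
def T(q,P): 
    c,s=np.cos(q[2]),np.sin(q[2]); P=np.array(P,float)
    return np.c_[q[0]+c*P[:,0]-s*P[:,1], q[1]+s*P[:,0]+c*P[:,1], P[:,2]]
for nm,use in (('top',1),('scene',2),('both',3)):
    def f(q):
        o=[]
        if use&1:o.append(proj(d['top'][2],T(q,L))-ct)
        if use&2:o.append(proj(d['scene'][2],T(q,L))-cs)
        return np.concatenate(o).ravel()
    s=least_squares(f,[490,200,0]); print(nm,s.x.round(4),f(s.x).round(1))
    P=T(s.x,[[-49.5,y,70] for y in (-95,-40,30,100)]); print(P.round(1))
# main rocker y from image
info=d['top'][2]
for a in [(655,335),(655,308),(495,338),(495,307),(339,335),(339,302),(180,335),(180,300)]:
    print(a,back(info,cr([a],210,155,5),[68 if a[1]>320 else 65]).round(1))
E
```

```text
top [ 4.954829e+02  2.062006e+02 -1.930000e-02] [-0.5 -0.2 -0.  -0.   0.5  0.2 -0.  -0. ]
[[444.2 112.2  70. ]
 [445.2 167.2  70. ]
 [446.6 237.1  70. ]
 [447.9 307.1  70. ]]
scene [ 4.936543e+02  2.041337e+02 -2.050000e-02] [ 0.2 -0.3  0.7 -0.8 -0.6  0.8 -0.3 -0.1]
[[442.2 110.2  70. ]
 [443.3 165.2  70. ]
 [444.8 235.1  70. ]
 [446.2 305.1  70. ]]
both [ 4.948185e+02  2.055345e+02 -2.020000e-02] [-0.1  0.1  0.3  0.3  0.8  0.6  0.2  0.2  0.3 -0.7  0.7 -1.5 -0.5  0.1
 -0.1 -0.5]
[[443.4 111.6  70. ]
 [444.5 166.5  70. ]
 [445.9 236.5  70. ]
 [447.3 306.5  70. ]]
(655, 335) [[445.8  97.6  68. ]]
(655, 308) [[457.7  96.6  65. ]]
(495, 338) [[444.7 168.7  68. ]]
(495, 307) [[458.4 168.1  65. ]]
(339, 335) [[446.3 238.   68. ]]
(339, 302) [[460.8 237.6  65. ]]
(180, 335) [[446.6 308.4  68. ]]
(180, 300) [[462.  308.3  65. ]]
```

```bash
python3 - <<'E'
from h import *
from rig import r
s=r.sense(); M=R.from_euler('xyz',s['tcp_rot']).as_matrix(); print(M.round(3))
for yaw in (0,np.pi):
    # target: tool x down, z along +-y
    z=np.array([0,1.,0])*(1 if yaw==0 else -1); x=np.array([0,0,-1.]); y=np.cross(z,x)
    Rz=R.from_euler('z',-.02).as_matrix()
    Tg=Rz@np.c_[x,y,z]
    print(R.from_matrix(Tg@M.T).as_rotvec().round(3))
E
```

```text
[[-0.    -0.97   0.244]
 [-0.001  0.244  0.97 ]
 [-1.    -0.    -0.001]]
[ 0.001 -0.     0.227]
[-0.000e+00 -2.000e-03 -2.915e+00]
```

Call:
step_arm --pt "24 -42 0 0 0 0.02 0" --pt "48 -85 0 0 0 0.04 0" --pt "72 -127 0 0 0 0.06 0" --pt "97 -170 0 0 0 0.08 0" --pt "121 -212 0 0 0 0.11 0" --pt "145 -255 0 0 0 0.13 0" --pt "169 -297 0 0 0 0.15 0" --pt "193 -340 0 0 0 0.17 0" --force 40

```text
clock: 1.1
eef_pos: [346.0, 264.2, 230.6]
tcp_rot: [-3.108, 1.569, -1.614]
contact_force: [0.0, 0.3, 0.5]
opening: -0.002
```

Call:
step_arm --pt "24 -42 0 0 0 0.02 0" --pt "48 -84 0 0 0 0.04 0" --pt "72 -126 -20 0 0 0.05 0" --pt "96.5 -167.5 -50 0 0 0.06 0" --pt "96.5 -167.5 -85 0 0 0.06 0" --pt "96.5 -167.5 -120 0 0 0.06 0" --pt "96.5 -167.5 -146 0 0 0.06 0" --pt "96.5 -167.5 -146 0 0 0.06 0"

```text
clock: 2.1
eef_pos: [440.9, 96.3, 83.0]
tcp_rot: [2.061, 1.566, -2.668]
contact_force: [-0.3, -0.7, 0.1]
opening: 0.001
```

```bash
python3 - <<'E'
from h import *
from rig import r,vision
print(r.sense()['eef_pos'],r.sense()['contact_force'])
o=[]
for n,(a,b,c,e) in (("scene",(165,285,205,345)),("top",(155,245,210,370))):
    p,z=vision.grab_frame(n)
    o.append(p[a:b,c:e])
    cv2.imwrite(f'pics/{n}1.png',cv2.resize(p[a:b,c:e],None,fx=5,fy=5,interpolation=cv2.INTER_CUBIC)[...,::-1])
E
```

```text
[440.87587317  96.27316845  83.00588276] [-0.29969916 -0.71435975  0.07445733]
```

View pics/scene1.png

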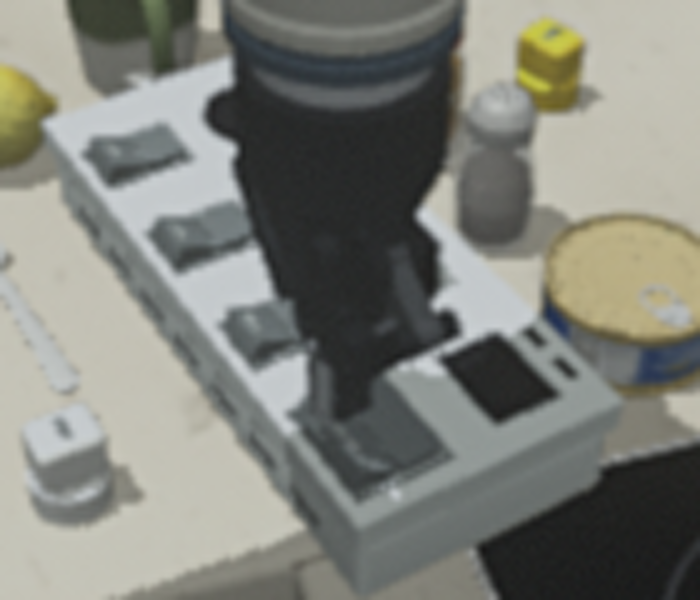

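View pics/top1.png

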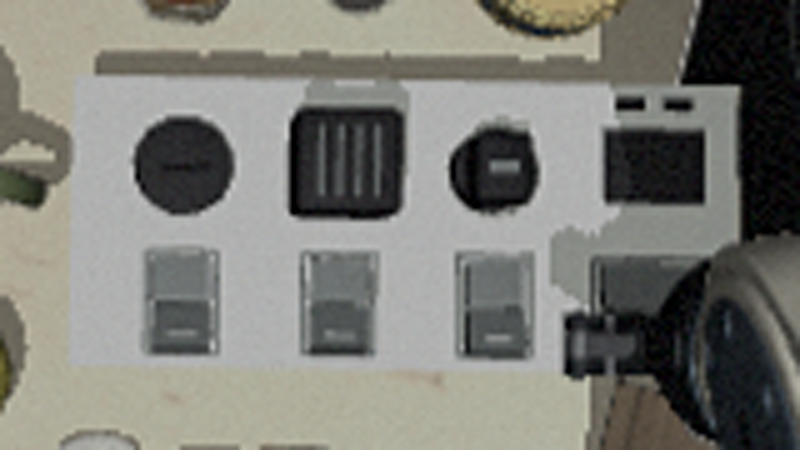

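```bash
python3 - <<'E'
from h import *
d=pickle.load(open('f0.pkl','rb'))
P=[[441,96.3,83],[441,111,83],[441,82,83],[430,96,83],[452,96,83],[441,149,145]]
print((proj(d['scene'][2],P)-[205,165])*5+2); print((proj(d['top'][2],P)-[210,155])*5+2)
from rig import vision
p,z=vision.grab_frame('top')
info=d['top'][2]
for u in (565,580,600,620,640,660,690):
    U=int(210+u/5);V=int(155+345/5)
    zz=z[V,U]; x=cv2.undistortPoints(np.array([[[U,V]]],float),info['K'],info['distortion'])[0,0]
    print(u,(info['origin']+R.from_euler('xyz',info['attitude']).as_matrix()@(np.r_[x,1]*zz)).round())
E
```

```text
[[335.89674632 408.0071834 ]
 [316.20079489 385.02053705]
 [355.60694174 431.00799825]
 [312.86578712 419.40387202]
 [359.44956496 397.69666384]
 [265.12997405 216.45562929]]
[[666.56163749 346.81125689]
 [632.92057743 346.91904658]
 [699.2828766  346.70892528]
 [667.68365515 372.15218159]
 [666.81737766 321.50676603]
 [574.96116446 351.65922837]]
565 [444. 158. 175.]
580 [444. 153. 178.]
600 [444. 147. 185.]
620 [444. 140. 188.]
640 [444. 134. 196.]
660 [445. 135. 232.]
690 [447. 138. 281.]
```

Call:
step_arm --pt "1.5 0 -8 0 0 0 0" --pt "1.5 0 -11 0 0 0 0" --pt "1.5 0 -13 0 0 0 0" --pt "1.5 0 -15 0 0 0 0" --pt "1.5 0 -17 0 0 0 0" --pt "1.5 0 -18 0 0 0 0" --pt "1.5 0 -18 0 0 0 0" --pt "1.5 0 -18 0 0 0 0"

```text
clock: 3.25
eef_pos: [444.9, 96.9, 67.5]
tcp_rot: [-2.121, 1.569, -0.566]
contact_force: [0.4, 0.1, -0.5]
opening: -0.005
```

```bash
cat > look.py <<'E'
from h import *
from rig import r,vision
import sys
s=r.sense()
print(s['eef_pos'],s['contact_force'],s['clock'])
for n,(a,b,c,e) in (("scene",(165,285,205,345)),("top",(155,245,210,370))):
    if n not in sys.argv[2]: continue
    p,z=vision.grab_frame(n)
    cv2.imwrite(f'pics/{n}{sys.argv[1]}.png',cv2.resize(p[a:b,c:e],None,fx=5,fy=5,interpolation=cv2.INTER_CUBIC)[...,::-1])
E
python3 look.py 2 scene
```

```text
[444.85844348  96.89261996  67.48480318] [ 0.43446041  0.14499851 -0.51149118] 3.25
```

View pics/scene2.png

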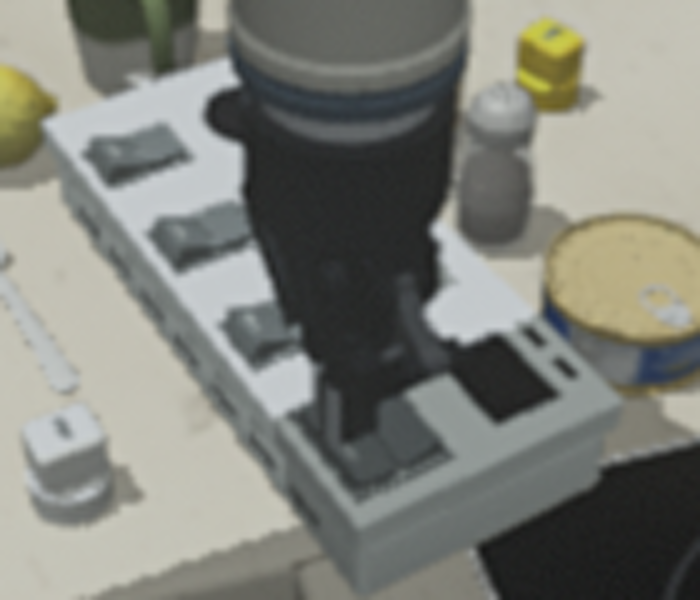

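Call:
step_arm --pt "-2 0 -1 0 0 0 0" --pt "-2 0 -2 0 0 0 0" --pt "-2 0 -3 0 0 0 0" --pt "-2 0 -4 0 0 0 0" --pt "-2 0 -5 0 0 0 0" --pt "-2 0 -5 0 0 0 0" --pt "-2 0 -5 0 0 0 0" --pt "-2 0 -5 0 0 0 0"

```text
clock: 4.3
eef_pos: [443.2, 97.0, 64.5]
tcp_rot: [-1.895, 1.568, -0.34]
contact_force: [-9.8, -1.6, 39.4]
opening: 0.002
```

```bash
python3 look.py 3 scene
```

```text
[443.18807535  97.00976588  64.54976633] [-9.83721687 -1.64300004 39.43668879] 4.3
```

View pics/scene3.png

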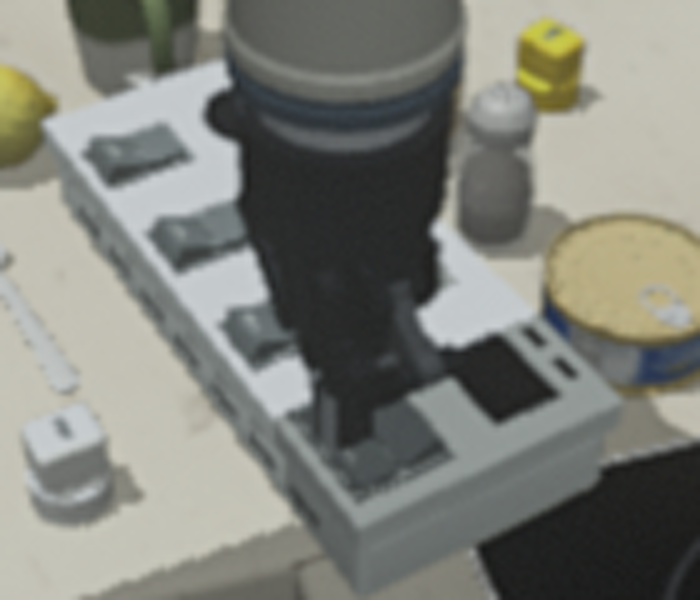

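Call:
step_arm --pt "0 0 15 0 0 0 0" --pt "0 0 35 0 0 0 0" --pt "0 40 45 0 0 0 0" --pt "0 85 45 0 0 0 0" --pt "0 125 45 0 0 0 0" --pt "0 140 40 0 0 0 0" --pt "0 140 25 0 0 0 0" --pt "0 140 20 0 0 0 0"

```text
clock: 5.35
eef_pos: [441.9, 235.4, 82.8]
tcp_rot: [2.937, 1.568, -1.791]
contact_force: [-0.3, -1.0, -0.2]
opening: 0.002
```

```bash
python3 look.py 4 scene,top
```

```text
[441.93971789 235.40022725  82.83547336] [-0.25172758 -1.02276651 -0.1546178 ] 5.35
```

View pics/scene4.png

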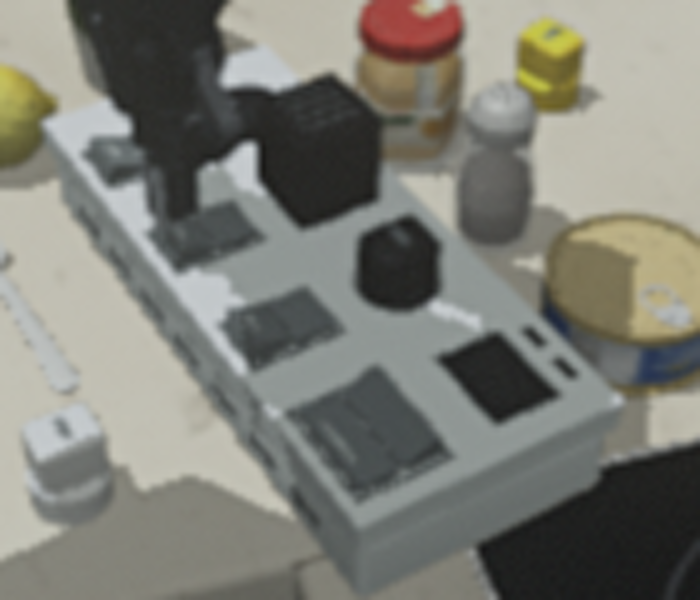

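View pics/top4.png

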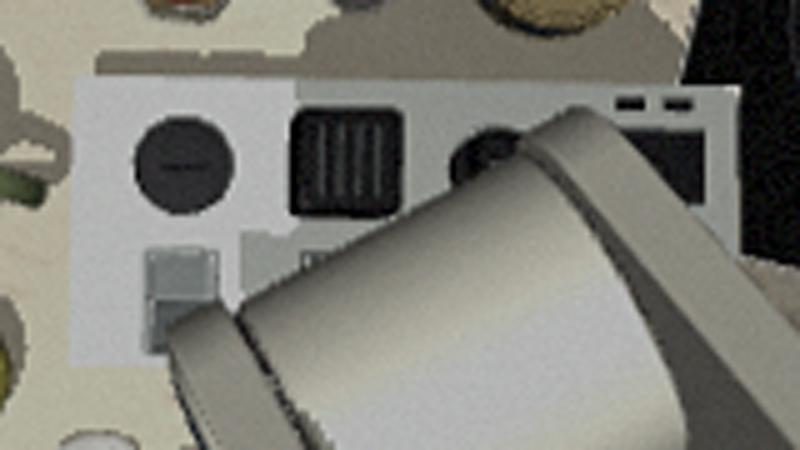

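```bash
cat > dep.py <<'E'
from h import *
import sys
from scipy.ndimage import map_coordinates
def heights(z,info,yy):
    # height profile across rocker row, world points guessed at z=66
    M=R.from_euler('xyz',info['attitude']).as_matrix(); out=[]
    for bx in (-54,-50,-45,-40,-36,-32,-27,-22):
        hs=[]
        for dy in (-7,-3,0,3,7):
            by=yy+dy; w=66.
            for _ in range(4):
                X=[495+bx+.02*by,206+by-.02*bx,w]
                uv=proj(info,[X])[0]; u,v=uv.round().astype(int)
                x=cv2.undistortPoints(np.array([[[u,v]]],float),info['K'],info['distortion'])[0,0]
                p=info['origin']+M@(np.r_[x,1]*z[v,u]); w=p[2]
            hs.append(w)
        out.append(np.median(hs))
    return np.round(out,1)
d=pickle.load(open('f0.pkl','rb'))
from rig import vision
p,z=vision.grab_frame('scene')
for n,y in (('main',-108),('o1',-40),('o2',30),('o3',100)):
    print(n,'before',heights(d['scene'][1],d['scene'][2],y),'now',heights(z,d['scene'][2],y))
E
python3 dep.py
```

```text
main before [71.5 70.  68.4 66.6 64.7 65.2 65.4 64.5] now [64.8 64.3 64.3 64.9 65.4 66.6 67.8 69.5]
o1 before [70.8 69.3 67.9 66.4 64.5 65.2 64.8 65.3] now [71.  70.2 69.2 65.8 65.6 65.3 64.7 64.8]
o2 before [72.  70.3 67.8 65.6 64.3 64.3 64.3 65.2] now [72.6 69.5 68.3 65.5 64.2 64.6 65.  65.1]
o3 before [71.2 70.4 68.2 65.7 65.6 64.9 64.3 64.9] now [ 72.   71.1  67.4  65.5 302.  310.7 332.2 347. ]
```

The depth profile shows the main rocker fully over: its outer half is level at about 65 mm and its inner half is raised. Next is outlet_2, which holds the large adaptor.

Call:
step_arm --pt "1 1.5 -8 0 0 0 0" --pt "1 1.5 -12 0 0 0 0" --pt "1 1.5 -15 0 0 0 0" --pt "1 1.5 -17 0 0 0 0" --pt "1 1.5 -18 0 0 0 0" --pt "1 1.5 -19 0 0 0 0" --pt "1 1.5 -20 0 0 0 0" --pt "1 1.5 -20 0 0 0 0"

```text
clock: 6.5
eef_pos: [443.9, 237.4, 64.9]
tcp_rot: [-2.554, 1.569, -1.0]
contact_force: [-4.7, -3.0, 15.5]
opening: 0.001
```

Call:
step_arm --pt "0 0 -1 0 0 0 0" --pt "0 0 -2 0 0 0 0" --pt "0 0 -2 0 0 0 0" --pt "0 0 -2 0 0 0 0" --pt "0 0 -2 0 0 0 0" --pt "0 0 -2 0 0 0 0" --pt "0 0 -2 0 0 0 0" --pt "0 0 -2 0 0 0 0"

```text
clock: 7.5
eef_pos: [443.9, 237.4, 64.7]
tcp_rot: [-2.393, 1.569, -0.839]
contact_force: [-7.4, -4.2, 27.8]
opening: 0.003
```

Call:
step_arm --pt "-1 0 10 0 0 0 0" --pt "-1 0 30 0 0 0 0" --pt "-1 -20 45 0 0 0 0" --pt "-1 -50 45 0 0 0 0" --pt "-1 -70 40 0 0 0 0" --pt "-1 -70 25 0 0 0 0" --pt "-1 -70 20 0 0 0 0" --pt "-1 -70 20 0 0 0 0"

```text
clock: 8.5
eef_pos: [442.6, 167.6, 84.1]
tcp_rot: [-3.012, 1.569, -1.458]
contact_force: [-0.3, 0.6, -0.6]
opening: -0.003
```

```bash
python3 look.py 5 scene; python3 dep.py
```

```text
[442.62362961 167.62559651  84.11603417] [-0.29478712  0.63719724 -0.62106888] 8.5
main before [71.5 70.  68.4 66.6 64.7 65.2 65.4 64.5] now [64.1 64.1 65.1 64.8 65.7 66.  67.8 70.3]
o1 before [70.8 69.3 67.9 66.4 64.5 65.2 64.8 65.3] now [71.5 71.  67.9 65.9 65.4 64.4 65.  65.3]
o2 before [72.  70.3 67.8 65.6 64.3 64.3 64.3 65.2] now [ 64.5  65.1  64.8  64.4  65.4 316.1 339.4 354.8]
o3 before [71.2 70.4 68.2 65.7 65.6 64.9 64.3 64.9] now [71.9 69.8 67.7 66.2 63.9 64.7 65.3 64.4]
```

View pics/scene5.png

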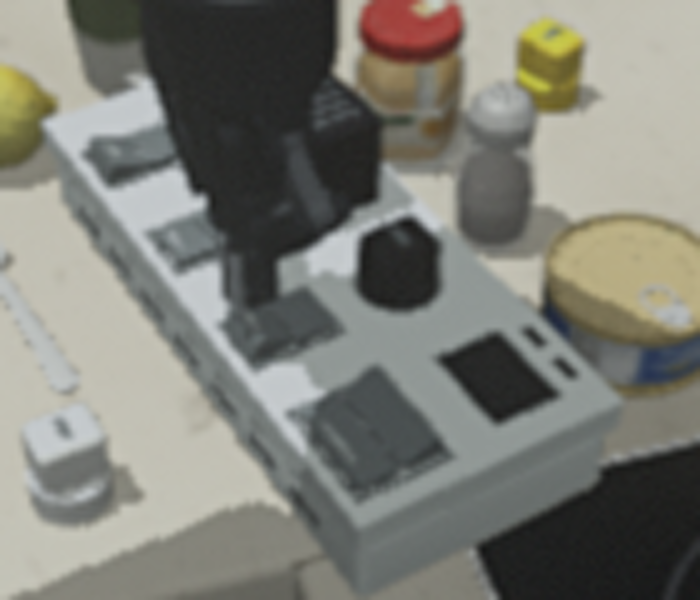

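The outlet_2 rocker's outer half is level at about 65 mm, so it is on. The tool now hovers over outlet_1, so I'll press that.

Call:
step_arm --pt "0 0 -8 0 0 0 0" --pt "0 0 -12 0 0 0 0" --pt "0 0 -15 0 0 0 0" --pt "0 0 -17 0 0 0 0" --pt "0 0 -19 0 0 0 0" --pt "0 0 -20 0 0 0 0" --pt "0 0 -21 0 0 0 0" --pt "0 0 -21 0 0 0 0"

```text
clock: 9.6
eef_pos: [443.1, 167.9, 64.8]
tcp_rot: [-2.389, 1.569, -0.834]
contact_force: [-6.4, -2.0, 20.9]
opening: 0.003
```

Call:
step_arm --pt "0 0 -1 0 0 0 0" --pt "0 0 -2 0 0 0 0" --pt "0 0 -2 0 0 0 0" --pt "0 0 -2 0 0 0 0" --pt "0 0 -2 0 0 0 0" --pt "0 0 -2 0 0 0 0" --pt "0 0 -2 0 0 0 0" --pt "0 0 -2 0 0 0 0"

```text
clock: 10.6
eef_pos: [443.0, 167.9, 64.6]
tcp_rot: [-2.298, 1.569, -0.743]
contact_force: [-9.8, -2.4, 32.2]
opening: -0.005
```

Call:
step_arm --pt "0 0 10 0 0 0 0" --pt "0 0 40 0 0 0 0" --pt "-20 0 90 0 0 0 0" --pt "-60 0 130 0 0 0 0" --pt "-100 0 160 0 0 0 0" --pt "-130 0 170 0 0 0 0" --pt "-130 0 170 0 0 0 0" --pt "-130 0 170 0 0 0 0"

```text
clock: 11.6
eef_pos: [313.8, 168.1, 234.7]
tcp_rot: [-1.867, 1.568, -0.312]
contact_force: [-0.5, 0.5, 0.1]
opening: 0.005
```

```bash
python3 look.py 6 scene,top; python3 dep.py; python3 - <<'E'
from rig import vision
import cv2
p,z=vision.grab_frame('top'); cv2.imwrite('pics/top_end.png',p[...,::-1])
E
```

```text
[313.80045166 168.10178154 234.74068576] [-0.47066909  0.46215417  0.05967319] 11.6
main before [71.5 70.  68.4 66.6 64.7 65.2 65.4 64.5] now [64.5 65.  65.1 64.7 65.  65.9 68.3 71. ]
o1 before [70.8 69.3 67.9 66.4 64.5 65.2 64.8 65.3] now [63.7 64.5 64.7 64.2 64.8 67.4 68.9 70.1]
o2 before [72.  70.3 67.8 65.6 64.3 64.3 64.3 65.2] now [64.4 65.2 64.8 64.8 64.5 67.2 68.2 70.7]
o3 before [71.2 70.4 68.2 65.7 65.6 64.9 64.3 64.9] now [69.9 71.1 68.1 66.6 63.9 64.9 65.5 64.3]
```

View pics/scene6.png

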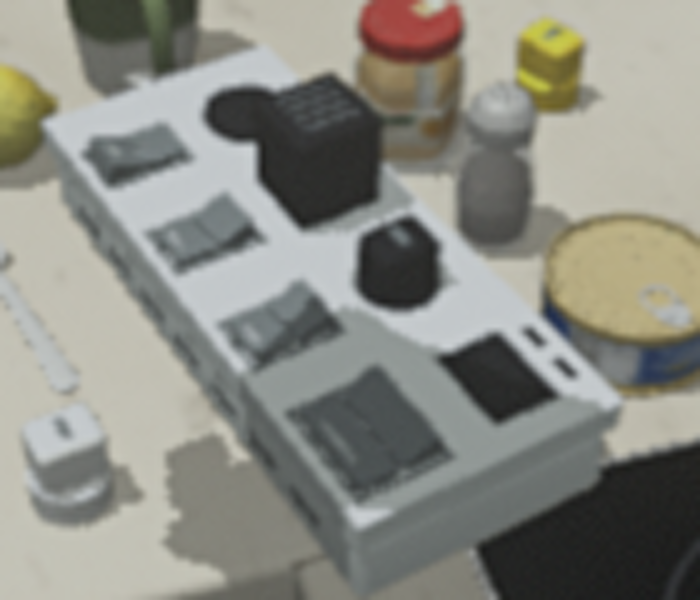

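View pics/top_end.png

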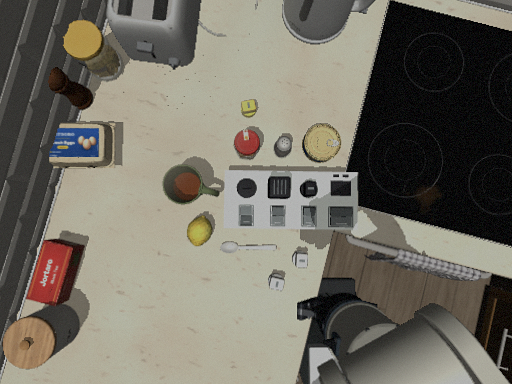

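The last pictures show three rockers over and the cover's rocker still off, with everything else where it was. The arm is clear, so I'm handing in.

```bash
python3 -c "
from rig import order
print(order.sign_off())"
```

```text
the job is handed in; nothing more can be done
None
```

I switched on the power block in the order asked and handed the job in at about 12 s. I pressed the main rocker first, then outlet_2 (large adaptor), then outlet_1 (small charger), using the closed fingertips. The force reading at the end of each press was 28–40 N.

- **Rockers on:** The last depth check, with the arm withdrawn, shows all three pressed rockers fully over. Their outer halves are level at about 64–65 mm and their inner halves are raised to about 70–71 mm.
- **Rocker off:** Outlet_3, the socket with the blanking cover, is unchanged, with its outer end still raised to about 70–71 mm.
- **Surroundings:** The pictures show the plugs, the cover and the loose objects where they were at the start.
- **Disagreements:** The first press on the main rocker stopped 2–3 mm short with no contact force, so I pressed again until it was fully down. The two cameras put the block about 2 mm apart, which is within the calibration.

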